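# Push the empty tin off the glass shelf through the bin's spring flap

### The job

Throw away the small round aluminium tin standing on the glass shelf without picking it up: push the bin's yellow spring flap open with one fingertip before the tin goes over the shelf's end, and while that finger keeps the flap down slide the tin along the glass and off the end into the bin with the other finger. Keep the flap down until the tin has dropped inside, then come away so that the flap springs shut. The tin stays on the glass until it drops in, and everything else stays where it is.

Things in the scene. Friction and masses are not known exactly. Their poses are not given: they have to be found in the camera images.
- tin: The tin to throw away: round lidded aluminium tin, plain silver, 36 mm diameter, 18 mm high, 30 to 65 g, standing loose on the glass shelf 75 to 155 mm from the shelf's end. Origin: centre of its underside, z up.
- shelf_unit: Fixed wall unit: narrow greenish glass shelf on two steel brackets before a low white panel with a wooden rail. Origin: on the table below the middle of the shelf's end edge at the bin; y along the shelf to that end, x away from the robot. Glass: x -66 to 64 mm, y -420 to 0 mm, 8 mm thick, top at z 150 mm. Panel and rail: x 62 to 88 mm, y -425 to 195 mm, top at z 164 mm.
- shelf_end (a point): Middle of the shelf's end edge next to the bin, on the glass's top face; axes as shelf_unit, so y points off the shelf's end into the bin. The tin tips into the bin when its centre is about 7 mm past this edge.
- bin: Fixed grey flap bin against the shelf's end, 160 mm (x) by 180 mm (y). Origin: on the table below the middle of its rim wall's outer face at the shelf; axes as shelf_unit. Rim wall y 0 to 4 mm, 146 mm high (4 mm below the glass, 3 mm from it); mouth x -77 to 77 mm between sloping cheeks; hinge at y 98, z 192 mm, behind it a fixed flat top, z 195 mm. Well below the flap empty, floor z 4 mm.
- bin_mouth (a point): Middle of the bin's rim on the inner side (y 4 mm, z 146 mm in the bin's frame), axes as bin.
- flap (a joint): Yellow spring flap, 150 mm wide, 103 mm from hinge to free edge, 4 mm thick. Rad: 0 shut (slopes 26 degrees, lowest at the rim by the shelf), grows as the free edge swings down, to 1.15. Spring 0.11 N m shut, 0.19 N m at 0.7; the tin's weight does not open it. A fingertip 6 mm above glass height moving along y off the shelf opens it about 0.25 rad at 58 mm, 0.65 rad at 82 mm past the shelf's end.
- flap_hinge (a point): Middle of the flap's hinge axis (a 6 mm steel rod along x); fixed. 101 mm past the shelf's end, 42 mm above the glass.
- flap_edge (a point): Middle of the flap's free edge, moves with the flap; at the rim when closed.
- door_stop: Bystander: chrome dome door stopper, 44 mm diameter, 32 mm high, on the shelf far from the bin. Origin: centre of its underside.
- grip: Bystander: red silicone handle sleeve, 94 x 32 x 20 mm, lying across the shelf far from the bin. Origin: centre of its underside.
- nozzle: Bystander: grey plastic vacuum nozzle, 130 mm wide, 100 mm long, 40 mm high, on the table at one side. Origin: centre of the underside of its head.
- brush: Bystander: wooden shoe brush, 150 x 50 x 38 mm, on the table at one side or before the shelf. Origin: centre of its underside.
- jar: Bystander: amber glass polish jar, 52 mm diameter, 55 mm high, on the table at the left. Origin: centre of its underside.
- torch: Bystander: black and blue hand torch lying on the table at the right, 140 x 38 x 38 mm. Origin: its middle, underside.
Things that resemble listed ones, but are neither listed nor needed, are in the scene too. Of the things that look like the tin, the smaller one is meant.

How it is judged:
By the outcome, as a careful person would: the job done as asked, in the order asked, and still so for the second after the job is handed in, with the robot touching nothing.
It also fails if it takes over 35 s, if anything falls off the work surface, if the arm or the gripper's body presses on something with over 40 N, if the wrist force passes 120 N, or if a joint passes its speed limit or range.

### The arm

A 6-joint arm with a two-finger parallel gripper is mounted at the origin on the work surface. World frame = base frame: x ahead of the robot, y to its left, z up, the work surface at z = 0. Lengths are in m, angles in rad, forces in N, time in s.
With the tool pointing down it reaches from about 0.425 to 0.95 m from the base axis. Payload 14.7 kg.
Tool frame: the origin (TCP) lies at the very end of the fingers, on their centre line; the grasp point (between the pads) lies 19 mm behind it; x points along the fingers, z is the direction in which the jaws open and shut, and the axes are right-handed (so a half turn about x gives the same grasp; the last joint's range is limited). The gripper opens to 85 mm and grips with 20 to 120 N. Pads are 22 mm wide; open, the fingers measure 114 mm over their backs; the gripper's body (76 mm by 85 mm) begins 54 mm behind the grasp point. The pads swing forward as they close: fully open they stand 13 mm farther back than shut.
Start: joints at [-1.251, 0.48, 1.596, -0, 1.065, -0.047], TCP at [0.233, -0.607, 0.199] pointing down, gripper open.
Joint ranges: [-2.75, 2.75], [-0.82, 2.05], [0.23, 2.67], [-1.56, 4.7], [0.09, 2.69], [-2.92, 2.92]. Speed limits (rad/s): [1.89, 1.89, 2.39, 3.01, 3.01, 3.01].

### API

Orientations are given as a unit quaternion [x, y, z, w].
In Python, from rig import arm gives the robot as it stands. The module is installed in compiled form; this text tells all that it offers.
- The arm moves only by the shell command python3 -m inch 'ROWS' [OPENING]. ROWS is JSON, a list that holds one entry, the list of rows, each a list of 6 numbers: the shift along the world's x, y, z as a fraction of full scale, then the turn, a rotation vector about the world's x, y, z as a fraction of full scale. A call has 1 to 8 rows; each row shifts and turns the commanded pose from where the row before left it; what a row does not reach is not made up. Full scale, the value 1, is 150 mm for a shift and 360 degrees for a turn. A row lasts 1/12 s, in which the tool goes at most 41.7 mm and 7.16 degrees, less where a joint would pass 70% of its speed; a pose out of reach is approached as far as the arm can. A call with a number of a shift or a turn outside -1 to 1 is refused whole. A call with a gripper value outside its range is refused whole. OPENING is the gripper command: -1 is shut, 1 is fully open, values between are in proportion, set as the call begins (- or left out, the last holds). The fingers move at their own pace and stop on an object; the grip force is fixed at half the most. Time passes only in rows, so rows that do not move let the fingers close. It gives the time, the measured TCP pose, the force and the opening at its end, in the units of the state.
- arm.sense(): the state, without advancing time (a new reading comes with each control period).
- arm.snapshot(name): name is "scene" or "top"; returns a dict with "frame" (400x640x3 uint8, red, green, blue), "mtx" (3x3 intrinsics, pixels), "T" (4x4, takes a point from camera to world coordinates). Camera axes: x right, y down, z forward; pixel columns grow to the right and rows downward; lengths in m; the calibration is good to about 2 mm. A picture is of the moment at which its call begins. There is no depth.
- arm.job_done(): hands the job in, once; it reports no verdict.
The state is a dict: "clock": time; "q": joint angles; "qd": joint speeds; "joint_efforts": joint torques, N m; "eef_pos": TCP position; "ee_rot": TCP orientation; "contact_force": force on the tool from outside, world axes, zero at the start; "ft_torque": the same for the moment, N m; "finger_gap": finger opening in m.
Only numpy, scipy, OpenCV 4.12 (cv2) and the standard library are available. Lean on these libraries where they do the work, as an engineer would, in place of code of your own. Each camera call takes 0.05 s, during which the arm holds its last target.

## Working session

There is one attempt and no reset: what is moved stays moved. The work goes in short steps, Python scripts to look and compute and a shell command to move; the robot and the scene stay as the last step left them, time stands still between calls to the robot, and variables do not carry over. Pictures are saved under pics/ and viewed, and the job is handed in when it is done.

```bash
mkdir -p pics
python3 - <<'E'
from rig import arm
import cv2
s=arm.sense(); print(s)
for n in("scene","top"):
    d=arm.snapshot(n); cv2.imwrite(f"pics/{n}0.png",d["frame"][:,:,::-1]); print(n,d["mtx"].tolist(),d["T"].round(4).tolist())
E
```

```text
{'clock': 0.0, 'q': array([-1.25059888e+00,  4.80821193e-01,  1.59687657e+00, -1.86739188e-05,
        1.06508554e+00, -4.66078805e-02]), 'qd': array([ 0.00050634,  0.00163564, -0.00063204,  0.00078221, -0.00223291,
       -0.00033615]), 'joint_efforts': array([-3.27032045e-03, -9.50657344e+01, -4.30197144e+01, -4.52506974e-04,
        1.19812365e-02, -9.66115704e-05]), 'eef_pos': array([ 0.23298031, -0.6063316 ,  0.19837831]), 'ee_rot': array([ 0.40067328,  0.58314319, -0.4001739 ,  0.58246527]), 'contact_force': array([1.65729253, 0.45970379, 0.09485121]), 'ft_torque': array([-0.00940233, -0.05056709,  0.00539978]), 'finger_gap': 0.08515668851270969}
scene [[411.9029186618029, 0.0, 319.43650468377], [0.0, 411.9029186618029, 199.65772009456248], [0.0, 0.0, 1.0]] [[-0.7336, 0.5518, -0.3968, 0.985], [0.6795, 0.6072, -0.4118, 0.4966], [0.0137, -0.5716, -0.8204, 1.1154], [0.0, 0.0, 0.0, 1.0]]
top [[378.5933937519671, 0.0, 323.47407937016925], [0.0, 378.5933937519671, 201.72122182576214], [0.0, 0.0, 1.0]] [[0.0213, -0.9854, 0.1688, 0.3166], [-0.9998, -0.0204, 0.0067, -0.0066], [-0.0031, -0.1689, -0.9856, 1.2371], [0.0, 0.0, 0.0, 1.0]]
```

View pics/scene0.png

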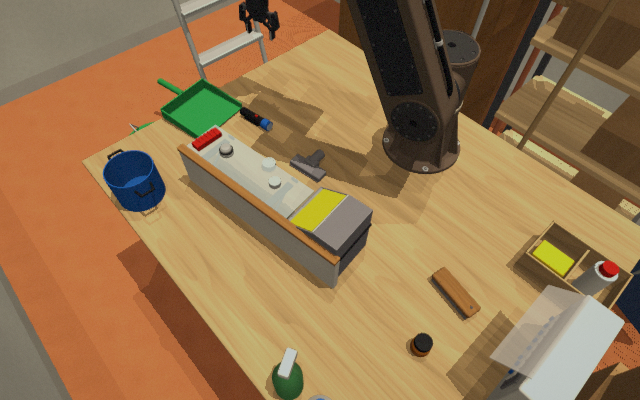

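View pics/top0.png

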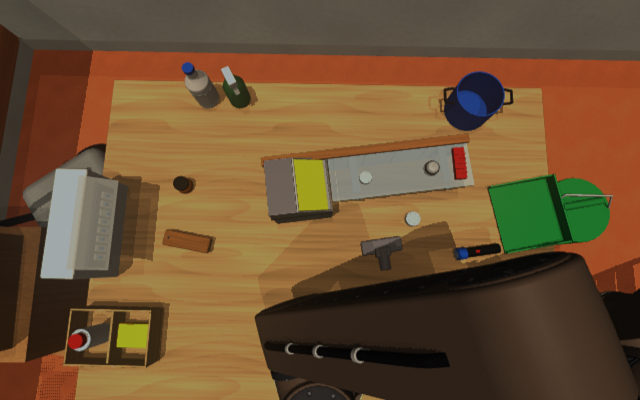

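Run:
```python
import cv2
a=cv2.imread("pics/top0.png")[130:260,250:490]; cv2.imwrite("pics/topz.png",cv2.resize(a,None,fx=3.3,fy=3.3,interpolation=cv2.INTER_CUBIC))
a=cv2.imread("pics/scene0.png")[115:290,170:390]; cv2.imwrite("pics/scenez.png",cv2.resize(a,None,fx=3.4,fy=3.4,interpolation=cv2.INTER_CUBIC))
```

```text
(no output)
```

View pics/topz.png

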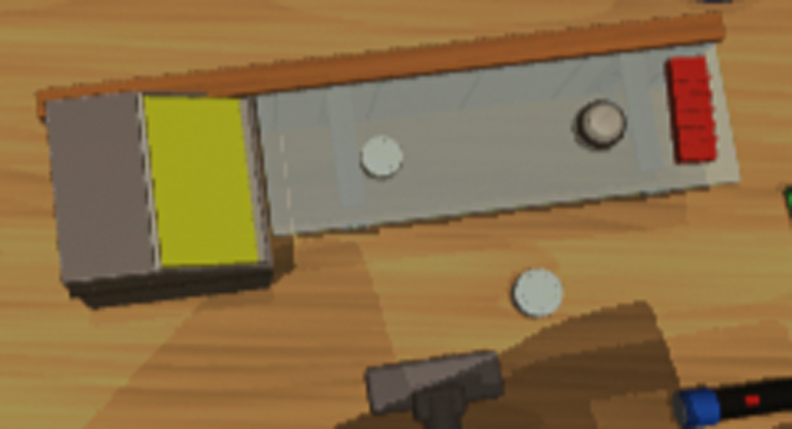

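View pics/scenez.png

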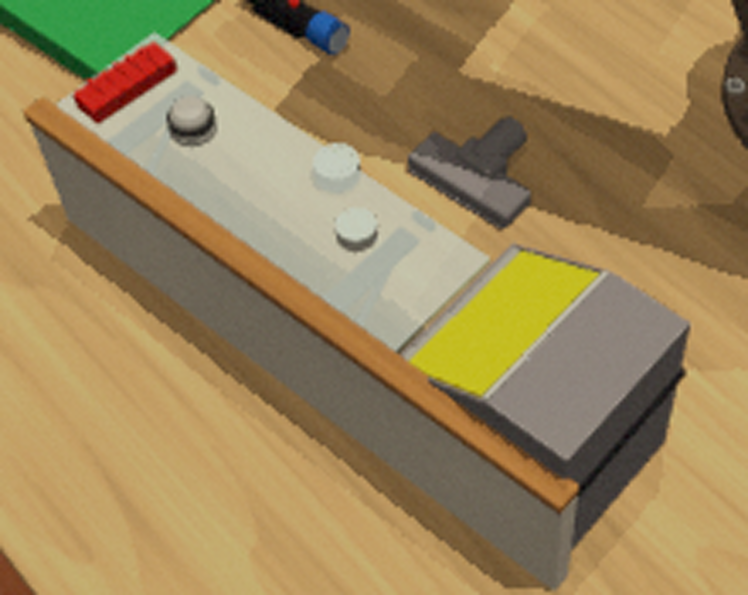

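```bash
cat > h.py <<'E'
import numpy as np,cv2
def ray(d,uv,z):
    v=d["T"][:3,:3]@np.linalg.inv(d["mtx"])@np.array([uv[0],uv[1],1.0]); o=d["T"][:3,3]
    return o+v*(z-o[2])/v[2]
def rays(d,uv):
    v=d["T"][:3,:3]@np.linalg.inv(d["mtx"])@np.array([uv[0],uv[1],1.0]); return d["T"][:3,3],v/np.linalg.norm(v)
def proj(d,p):
    c=d["T"][:3,:3].T@(np.array(p)-d["T"][:3,3]); q=d["mtx"]@c; return q[:2]/q[2]
E
python3 - <<'E'
from rig import arm
from h import *
for n,roi in(("top",(255,330,130,225)),("scene",(270,360,180,245))):
    d=arm.snapshot(n); f=d["frame"]; hsv=cv2.cvtColor(f,cv2.COLOR_RGB2HSV)
    m=cv2.inRange(hsv,(25,170,120),(35,255,255)); k=np.zeros_like(m);k[roi[2]:roi[3],roi[0]:roi[1]]=255;m&=k
    c=max(cv2.findContours(m,0,1)[0],key=cv2.contourArea)
    q=cv2.approxPolyDP(c,4,True)[:,0]; print(n,"flap",q.tolist(),"minrect",cv2.boxPoints(cv2.minAreaRect(c)).round(1).tolist())
    for p in q: print(p,"z.150",ray(d,p,.152).round(4),"z.195",ray(d,p,.195).round(4))
    # tin
    roi=(350,382,165,192) if n=="top" else (262,290,172,194)
    g=f[roi[2]:roi[3],roi[0]:roi[1]]; gh=cv2.cvtColor(g,cv2.COLOR_RGB2HSV)
    print(np.round(gh[:,:,2][::2,::2]))
    # rail
    m=cv2.inRange(hsv,(5,140,80),(14,255,255)); cv2.imwrite(f"pics/rail_{n}.png",m)
E
```

```text
top flap [[294, 159], [299, 210], [327, 208], [321, 160]] minrect [[293.29998779296875, 159.10000610351562], [321.79998779296875, 156.0], [327.5, 208.6999969482422], [299.0, 211.8000030517578]]
[294 159] z.150 [0.6291 0.0909 0.152 ] z.195 [0.6168 0.0871 0.195 ]
[299 210] z.150 [0.4766 0.0712 0.152 ] z.195 [0.4703 0.0681 0.195 ]
[327 208] z.150 [ 0.4842 -0.0098  0.152 ] z.195 [ 0.4775 -0.0097  0.195 ]
[321 160] z.150 [0.6277 0.0108 0.152 ] z.195 [0.6154 0.0101 0.195 ]
[[137 137 137 137 132 132 131 132 133 133 132 133 135 135 135 136]
 [137 137 137 136 134 136 134 135 136 135 135 135 136 136 134 135]
 [135 137 136 136 136 135 136 136 135 136 136 135 135 136 135 136]
 [135 138 136 137 136 135 139 151 152 138 136 136 136 136 136 135]
 [134 137 136 137 137 142 164 170 161 167 147 136 135 136 134 135]
 [135 136 137 137 135 166 169 169 170 170 168 135 136 135 137 136]
 [136 138 137 138 134 168 169 169 170 170 168 137 135 136 136 136]
 [133 138 137 137 132 153 170 170 170 168 166 132 134 133 134 134]
 [132 137 137 137 137  79 165 171 170 161 130 133 135 135 134 134]
 [132 135 137 136 136 126
[... 668 characters left out ...]
0.6041 0.0712 0.152 ] z.195 [0.6211 0.0902 0.195 ]
[[197 193 192 187 189 195 194 194 194 195 194 195 196 197]
 [196 196 197 196 196 196 195 195 195 194 194 194 196 195]
 [194 196 196 195 195 196 199 199 193 195 192 195 194 196]
 [193 194 196 197 201 198 201 201 197 174 197 194 195 194]
 [193 196 192 189 202 203 201 202 202 202 196 196 196 195]
 [193 193 193 171 203 202 202 203 200 159 197 196 186 178]
 [193 192 193 187 164 202 202 202 163 107 195 186 175 176]
 [191 193 193 191  91  98 110  95  90 172 186 176 174 175]
 [181 193 191 195 185 122 100 112 189 182 176 176 176 175]
 [178 179 193 193 194 193 188 195 179 177 175 175 176 178]
 [178 176 179 181 191 195 191 177 176 174 177 177 178 197]]
```

Run:
```python
from rig import arm
from h import *
from math import *
d=arm.snapshot("top");f=d["frame"];hsv=cv2.cvtColor(f,cv2.COLOR_RGB2HSV)
m=cv2.inRange(hsv,(5,130,70),(14,255,255)); m[:130]=0;m[170:]=0;m[:,:255]=0;m[:,480:]=0
c=max(cv2.findContours(m,0,1)[0],key=cv2.contourArea); b=cv2.boxPoints(cv2.minAreaRect(c)); print(cv2.contourArea(c),b)
P=[ray(d,p,.164) for p in b]; print(np.round(P,4))
for i in range(4): v=P[(i+1)%4]-P[i]; print(np.linalg.norm(v[:2]).round(4),degrees(atan2(-v[0],v[1])))
# upper edge (far side) of rail, columnwise
pts=[]
for u in range(300,460):
    r=np.nonzero(m[:,u])[0]
    if len(r): pts.append(ray(d,(u,r.min()-.5),.164)[:2])
v=cv2.fitLine(np.array(pts,np.float32),cv2.DIST_HUBER,0,.01,.01).ravel(); print("far rail edge",v,degrees(atan2(v[0],-v[1]) if v[1]<0 else atan2(-v[0],v[1])))
# tin top discs
g=f[165:192,350:382].astype(float).sum(2)/3
def cen(mm,o): M=cv2.moments(mm,True); return (M['m10']/M['m00']+o[0],M['m01']/M['m00']+o[1]),M['m00']
uv,A=cen((hsv[165:192,350:382,2]>155).astype(np.uint8),(350,165)); T1=ray(d,uv,.168); print("top tin",uv,A,T1)
s=arm.snapshot("scene");h2=cv2.cvtColor(s["frame"],cv2.COLOR_RGB2HSV)
k=h2[172:194,262:290]; cand=(k[:,:,2]>=198).astype(np.uint8)
n,l,st,ce=cv2.connectedComponentsWithStats(cand); i=1+np.argmax(st[1:,4]); uv2=ce[i]+[262,172]; T2=ray(s,uv2,.168); print("scene tin",uv2,st[i],T2)
# shelf frame
fe=np.array([.556,.001]); 
for yaw in (7.5,8.2): 
    y=radians(yaw); Y=np.array([-sin(y),cos(y)]);X=np.array([cos(y),sin(y)])
    se=fe-.0084*Y; print(yaw,"end",se,"tin rel",(T1[:2]-se)@X,(T1[:2]-se)@Y,"rail pts",[(((p[:2]-se)@X).round(4),((p[:2]-se)@Y).round(4)) for p in P])
```

```text
1334.5 [[260.2777  156.70586]
 [468.40582 132.82228]
 [469.42706 141.72148]
 [261.29895 165.60506]]
[[ 0.6306  0.1891  0.164 ]
 [ 0.7165 -0.4245  0.164 ]
 [ 0.689  -0.4263  0.164 ]
 [ 0.6038  0.1848  0.164 ]]
0.6196 -172.0362381409924
0.0275 93.78832380100755
0.617 7.940240240398869
0.0272 -80.86400236774429
far rail edge [ 0.14040448 -0.99009424  0.6782282  -0.1612331 ] 8.07125217452467
top tin (365.2857142857143, 176.73333333333332) 105.0 [ 0.57562065 -0.11885103  0.168     ]
scene tin [274.26829268 179.97560976] [ 7  4 12  9 82] [ 0.5763692  -0.11785128  0.168     ]
7.5 end [ 0.55709642 -0.00732814] tin rel 0.003809096573945495 -0.11298669813109226 rail pts [(np.float64(0.0986), np.float64(0.1852)), (np.float64(0.1036), np.float64(-0.4344)), (np.float64(0.0761), np.float64(-0.4326)), (np.float64(0.0713), np.float64(0.1844))]
8.2 end [ 0.55719808 -0.00731412] tin rel 0.002325830907319311 -0.11302417473661955 rail pts [(np.float64(0.1007), np.float64(0.184)), (np.float64(0.0982), np.float64(-0.4356)), (np.float64(0.0707), np.float64(-0.4335)), (np.float64(0.0735), np.float64(0.1835))]
```

View pics/rail_top.png

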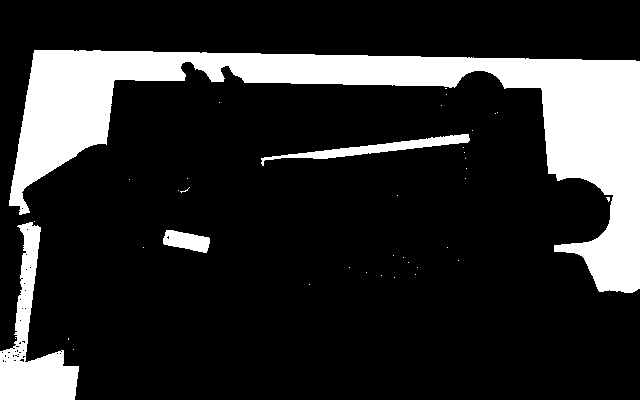

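Run:
```python
from rig import arm
from h import *
from math import *
d=arm.snapshot("top");s=arm.snapshot("scene")
a=d["frame"][145:220,285:345,::-1]; cv2.imwrite("pics/te.png",cv2.resize(a,None,fx=8,fy=8,interpolation=cv2.INTER_CUBIC))
a=s["frame"][180:235,280:350,::-1]; cv2.imwrite("pics/se.png",cv2.resize(a,None,fx=10,fy=10,interpolation=cv2.INTER_CUBIC))
y=radians(8.0);X=np.array([cos(y),sin(y)]);Y=np.array([-sin(y),cos(y)]);se=np.array([.5572,-.0073])
t=lambda uv:(250+uv[0]/3.3,130+uv[1]/3.3); q=lambda uv:(170+uv[0]/3.4,115+uv[1]/3.4)
for nm,D,uv,z in [("end far t",d,t((256,97)),.15),("end near t",d,t((273,237)),.15),("otherend far t",d,t((717,45)),.15),("otherend near",d,t((740,180)),.15),
 ("hinge far",d,t((142,95)),.195),("hinge near",d,t((157,270)),.195),("bin back far",d,t((47,100)),.195),("bin back near",d,t((64,282)),.195),
 ("s end near",s,q((490,260)),.15),("s end far",s,q((400,350)),.15),("s hinge near",s,q((605,272)),.195),("s hinge far",s,q((487,397)),.195),("s bin back near",s,q((688,325)),.195),("s bin back far",s,q((566,460)),.195)]:
    p=ray(D,uv,z)[:2]; print(nm,p.round(4),((p-se)@X).round(4),((p-se)@Y).round(4))
```

```text
end far t [ 0.6305 -0.0087] 0.0724 -0.0116
end near t [ 0.503  -0.0261] -0.0563 -0.0111
otherend far t [ 0.6877 -0.4251] 0.0711 -0.4319
otherend near [ 0.563  -0.4401] -0.0545 -0.4294
hinge far [0.6173 0.0899] 0.0731 0.0878
hinge near [0.4651 0.0719] -0.0802 0.0912
bin back far [0.6112 0.1717] 0.0784 0.1697
bin back near [0.4533 0.1498] -0.0811 0.17
s end near [ 0.5098 -0.0196] -0.0486 -0.0056
s end far [ 0.6251 -0.0019] 0.068 -0.0041
s hinge near [0.4712 0.0758] -0.0736 0.0943
s hinge far [0.6204 0.098 ] 0.0772 0.0954
s bin back near [0.4591 0.1562] -0.0744 0.1755
s bin back far [0.6135 0.177 ] 0.0814 0.1747
```

View pics/te.png

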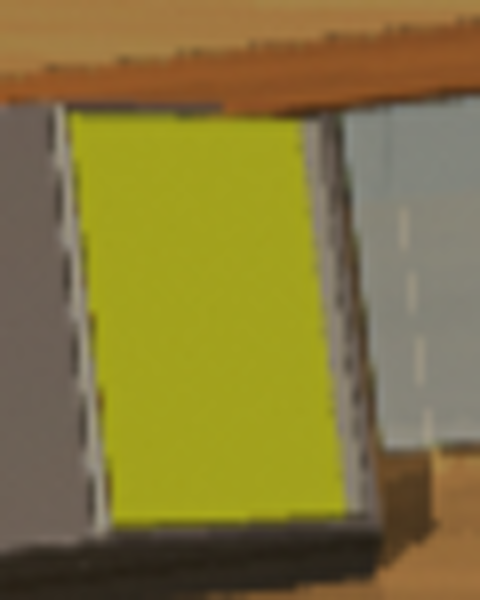

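View pics/se.png

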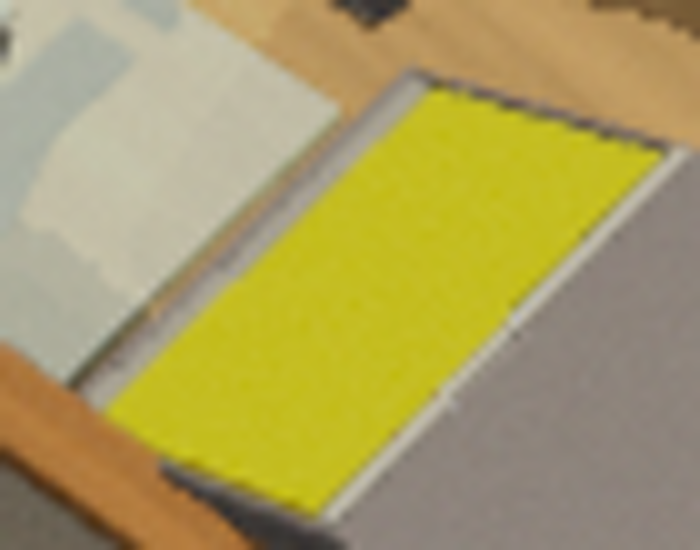

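```bash
python3 - <<'E'
from rig import arm
from scipy.spatial.transform import Rotation as R
import numpy as np
s=arm.sense(); print(s["clock"],R.from_quat(s["ee_rot"]).as_matrix().round(3))
print((np.array([.5742,-.1056])-s["eef_pos"][:2]))
E
python3 -m inch '[[[0,0,0.25,0,0,0],[0,0,0.25,0,0,0],[0,0,0.2,0,0,0]]]' 0.85
```

```text
0.4 [[-0.     0.933  0.359]
 [ 0.     0.359 -0.933]
 [-1.     0.    -0.   ]]
[0.3411064  0.50109584]
clock: 0.65
eef_pos: [0.2332, -0.6068, 0.3062]
ee_rot: [0.4, 0.583, -0.401, 0.583]
contact_force: [-0.1, -1.5, -0.5]
finger_gap: 0.0791
```

```bash
python3 -m inch '[[[0.114,0.167,0,0,0,-0.006],[0.114,0.167,0,0,0,-0.006],[0.114,0.167,0,0,0,-0.006],[0.114,0.167,0,0,0,-0.006],[0.114,0.167,0,0,0,-0.006],[0.114,0.167,0,0,0,-0.006],[0.114,0.167,0,0,0,0],[0.114,0.167,0,0,0,0]]]'
python3 -m inch '[[[0.114,0.167,0,0,0,0],[0.114,0.167,0,0,0,0],[0.114,0.167,0,0,0,0],[0.114,0.167,0,0,0,0],[0.114,0.167,0,0,0,0],[0.114,0.167,0,0,0,0],[0.114,0.167,0,0,0,0],[0.114,0.167,0,0,0,0]]]'
```

```text
clock: 1.32
eef_pos: [0.3705, -0.405, 0.3041]
ee_rot: [0.464, 0.534, -0.464, 0.534]
contact_force: [0.8, 0.2, 0.2]
finger_gap: 0.0791
clock: 1.98
eef_pos: [0.5074, -0.2046, 0.3042]
ee_rot: [0.464, 0.534, -0.464, 0.534]
contact_force: [0.6, -0.2, -0.1]
finger_gap: 0.0786
```

```bash
python3 -m inch '[[[0.111,0.165,0,0,0,0],[0.111,0.165,0,0,0,0],[0.111,0.165,0,0,0,0],[0.111,0.165,0,0,0,0],[0,0,-0.2,0,0,0],[0,0,-0.2,0,0,0],[0,0,-0.2,0,0,0],[0,0,0,0,0,0]]]'
python3 - <<'E'
from rig import arm
from h import *
print(arm.sense()["eef_pos"],arm.sense()["ee_rot"])
for n,b in(("top",(300,120,440,230)),("scene",(220,100,360,230))):
    d=arm.snapshot(n); p=arm.sense()["eef_pos"]; print(n,proj(d,p))
    a=d["frame"][b[1]:b[3],b[0]:b[2],::-1]; cv2.imwrite(f"pics/{n}1.png",cv2.resize(a,None,fx=4.5,fy=4.5,interpolation=cv2.INTER_CUBIC))
E
```

```text
clock: 2.65
eef_pos: [0.5702, -0.1059, 0.209]
ee_rot: [0.462, 0.536, -0.465, 0.532]
contact_force: [-1.7, 0.2, -0.7]
finger_gap: 0.079
[ 0.5702278  -0.10593693  0.20895443] [ 0.46224278  0.53641725 -0.46477185  0.5315781 ]
top [362.47719739 174.38878221]
scene [276.45740919 171.56426623]
```

View pics/top1.png

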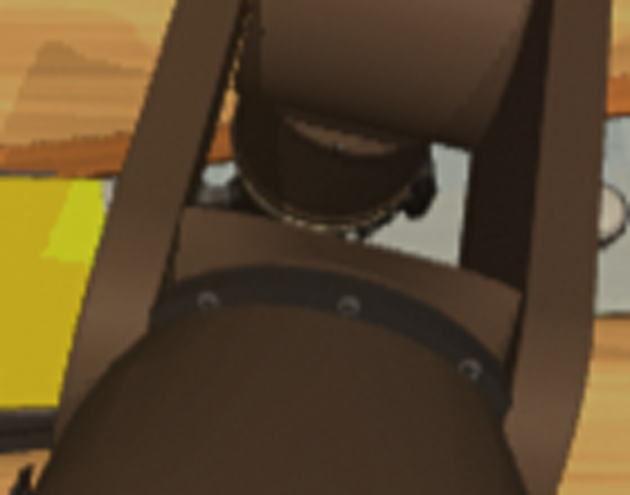

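View pics/scene1.png

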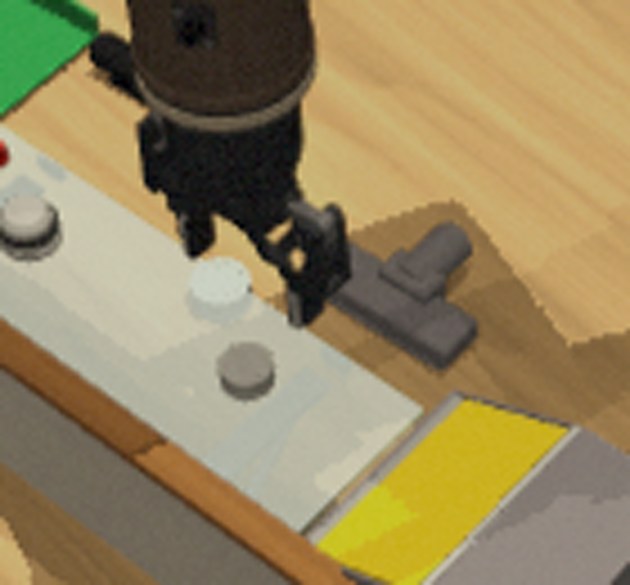

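```bash
python3 -m inch '[[[0,0,0,0,0,0]]]'
python3 - <<'E'
from rig import arm
from h import *
from math import *
from scipy.spatial.transform import Rotation as R
s=arm.sense();p=s["eef_pos"];print(p);M=R.from_quat(s["ee_rot"]).as_matrix();print(M.round(3))
d=arm.snapshot("scene")
for g in(.0395,.054):
  for w in (-.011,.011):
    for dz in(0,.013):
      print(g,w,dz,[(proj(d,p+sg*g*M[:,2]+w*M[:,1]-dz*M[:,0])-[220,100])*4.5 for sg in(1,-1)])
a=d["frame"][100:230,220:360,::-1]; a=cv2.convertScaleAbs(a,alpha=2.2,beta=20);cv2.imwrite("pics/scene2.png",cv2.resize(a,None,fx=4.5,fy=4.5,interpolation=cv2.INTER_CUBIC))
E
```

```text
clock: 2.83
eef_pos: [0.5743, -0.1073, 0.2158]
ee_rot: [0.464, 0.533, -0.463, 0.534]
contact_force: [0.2, 0.3, 0.2]
finger_gap: 0.0789
[ 0.57428462 -0.10729681  0.21576014]
[[ 0.002  0.99   0.14 ]
 [-0.     0.14  -0.99 ]
 [-1.     0.002  0.001]]
0.0395 -0.011 0 [array([217.32984952, 279.25999537]), array([311.26319815, 342.46062495])]
0.0395 -0.011 0.013 [array([215.53170795, 265.78967297]), array([310.30670688, 329.25518836])]
0.0395 0.011 0 [array([193.13694267, 299.99217896]), array([287.3018755 , 364.25785171])]
0.0395 0.011 0.013 [array([191.09861646, 286.59766148]), array([286.10891703, 351.14258454])]
0.054 -0.011 0 [array([200.57193168, 267.98486281]), array([329.00329556, 354.39659169])]
0.054 -0.011 0.013 [array([198.62810384, 254.47027483]), array([328.21052816, 341.24437599])]
0.054 0.011 0 [array([176.34184691, 288.5298639 ]), array([305.09012934, 376.39797719])]
0.054 0.011 0.013 [array([174.15729665, 275.08863376]), array([304.06173361, 363.33876914])]
```

View pics/scene2.png

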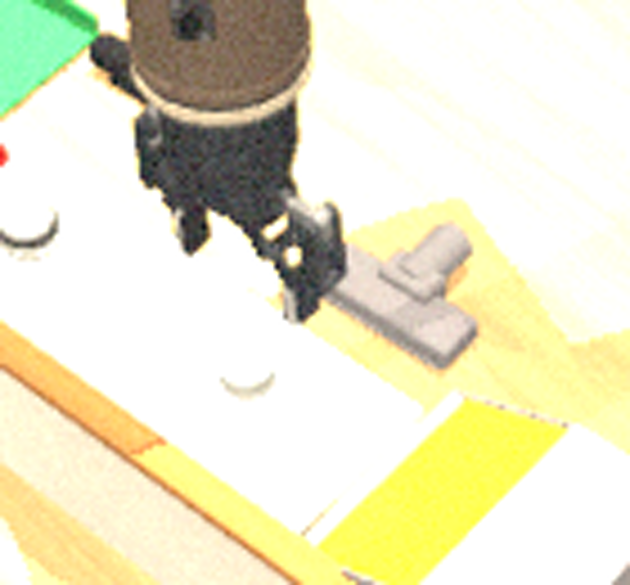

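Run:
```python
from rig import arm
from h import *
d=arm.snapshot("scene");s=arm.sense();p=s["eef_pos"]
a=d["frame"][115:190,240:310,::-1]; a=cv2.convertScaleAbs(a,alpha=1.5);a=cv2.resize(a,None,fx=8,fy=8,interpolation=cv2.INTER_NEAREST)
Y=np.array([.14,-.99,0])
for g in(.0395,.054,-.0395,-.054):
  for dz in (0,.02,.04,.073):
    q=(proj(d,p+g*Y+[0,0,dz])-[240,115]+.5)*8; cv2.circle(a,tuple(int(v) for v in q),3,(0,0,255) if dz!=.02 else (0,255,0),-1)
cv2.imwrite("pics/scene3.png",a)
```

```text
(no output)
```

View pics/scene3.png

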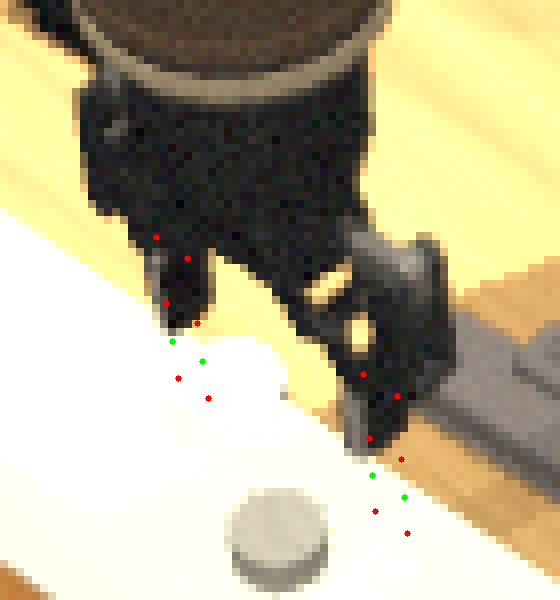

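```bash
python3 -m inch '[[[0,0,-0.12,0,0,0],[0,0,-0.12,0,0,0],[0,0,0,0,0,0]]]'
cat > look.py <<'E'
import sys
from rig import arm
from h import *
d=arm.snapshot("scene");s=arm.sense();p=s["eef_pos"];print(p)
x0,y0=int(sys.argv[2]),int(sys.argv[3])
a=d["frame"][y0:y0+75,x0:x0+80,::-1]; a=cv2.convertScaleAbs(a,alpha=1.5);a=cv2.resize(a,None,fx=8,fy=8,interpolation=cv2.INTER_NEAREST)
Y=np.array([.14,-.99,0])
for g in(.0395,.054,-.0395,-.054):
  for dz in (0,.013,.04):
    q=(proj(d,p+g*Y+[0,0,dz])-[x0,y0]+.5)*8; cv2.circle(a,tuple(int(v) for v in q),3,(0,0,255) if dz!=.013 else (0,255,0),-1)
cv2.imwrite(f"pics/{sys.argv[1]}.png",a)
E
python3 look.py scene4 240 130
```

```text
clock: 3.18
eef_pos: [0.5724, -0.1069, 0.1768]
ee_rot: [0.463, 0.534, -0.464, 0.533]
contact_force: [-1.2, 0.6, -0.7]
finger_gap: 0.0788
[ 0.57291535 -0.10699781  0.17811029]
```

View pics/scene4.png

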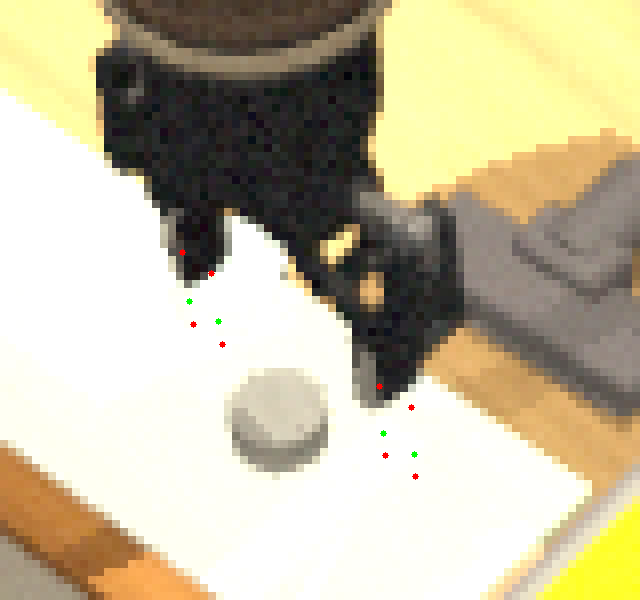

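```bash
python3 -m inch '[[[0,0,-0.07,0,0,0],[0,0,-0.05,0,0,0],[0,0,0,0,0,0]]]'; python3 look.py scene5 240 130
python3 - <<'E'
from rig import arm
import cv2
d=arm.snapshot("top");a=cv2.convertScaleAbs(d["frame"][130:230,290:440,::-1],alpha=2);cv2.imwrite("pics/top5.png",cv2.resize(a,None,fx=5,fy=5))
E
```

```text
clock: 3.48
eef_pos: [0.5729, -0.1069, 0.1592]
ee_rot: [0.464, 0.534, -0.464, 0.534]
contact_force: [-0.3, -0.4, -0.3]
finger_gap: 0.0794
[ 0.57304496 -0.1068986   0.15969004]
```

View pics/scene5.png

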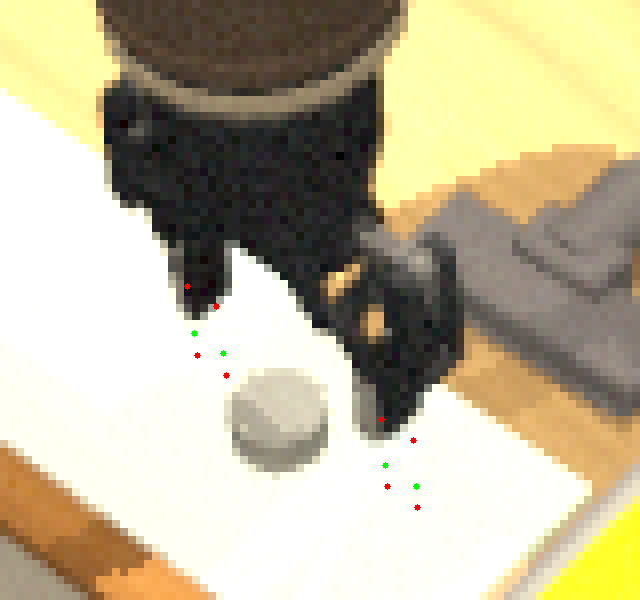

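View pics/top5.png

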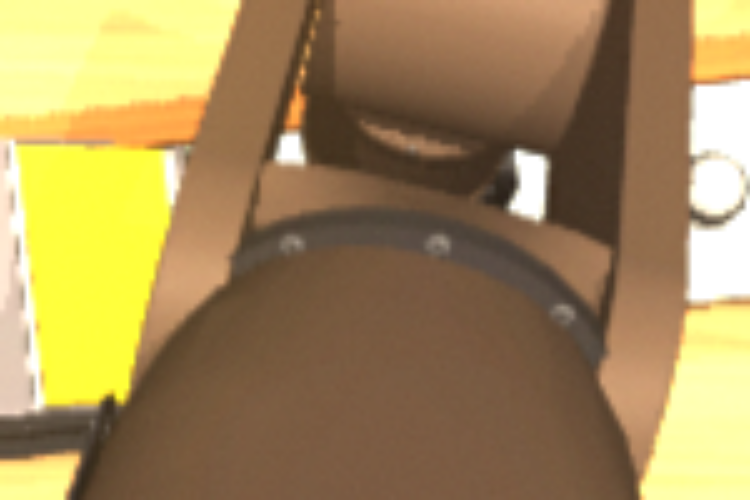

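Run:
```python
from rig import arm
from h import *
d=arm.snapshot("scene");p=arm.sense()["eef_pos"]
X=np.array([.99,.14]);Y=np.array([-.14,.99])
for nm,uv in(("trail inner?",(200,318)),("lead bottom L",(362,432)),("lead bottom R",(400,430))):
  for z in(.16,.173,.185,.195):
    q=ray(d,(240+uv[0]/8-.5,130+uv[1]/8-.5),z)[:2]-p[:2]; print(nm,z,(q@X).round(4),(q@Y).round(4))
```

```text
trail inner? 0.16 -0.0138 -0.0654
trail inner? 0.173 -0.007 -0.0572
trail inner? 0.185 -0.0006 -0.0496
trail inner? 0.195 0.0047 -0.0432
lead bottom L 0.16 -0.0127 0.0163
lead bottom L 0.173 -0.0059 0.0234
lead bottom L 0.185 0.0005 0.03
lead bottom L 0.195 0.0057 0.0355
lead bottom R 0.16 -0.0222 0.0263
lead bottom R 0.173 -0.0152 0.0333
lead bottom R 0.185 -0.0088 0.0397
lead bottom R 0.195 -0.0034 0.0451
```

Run:
```python
from rig import arm
from h import *
d=arm.snapshot("scene")
a=d["frame"][140:200,245:305,::-1].astype(float)
a=np.clip((a-100)*2.2,0,255).astype(np.uint8)
cv2.imwrite("pics/scene6.png",cv2.resize(a,None,fx=9,fy=9,interpolation=cv2.INTER_NEAREST))
```

```text
(no output)
```

View pics/scene6.png

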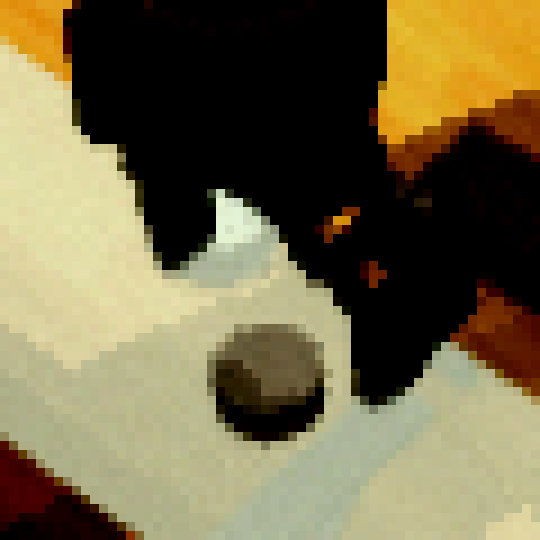

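```bash
for i in 1 2 3; do python3 -m inch '[[[0,0,-0.02,0,0,0],[0,0,0,0,0,0]]]' | grep -E "eef|force|clock"; done
```

```text
clock: 3.85
eef_pos: [0.5733, -0.1069, 0.1568]
contact_force: [-0.3, 0.2, -0.1]
clock: 4.02
eef_pos: [0.5731, -0.1069, 0.1536]
contact_force: [0.1, 0.1, 0.3]
clock: 4.18
eef_pos: [0.5731, -0.1069, 0.1505]
contact_force: [-0.2, 0.7, 0.6]
```

```bash
for i in 1 2 3; do python3 -m inch '[[[0,0,-0.015,0,0,0],[0,0,0,0,0,0]]]' | grep -E "eef|force|clock"; done; python3 look.py scene7 240 130
```

```text
clock: 4.35
eef_pos: [0.5731, -0.1069, 0.1484]
contact_force: [1.7, 0.9, 0.3]
clock: 4.52
eef_pos: [0.5732, -0.1069, 0.1461]
contact_force: [-0.4, -0.2, -0.1]
clock: 4.68
eef_pos: [0.5732, -0.1069, 0.1439]
contact_force: [-1.3, 1.1, 0.0]
[ 0.57320318 -0.10692267  0.14403751]
```

View pics/scene7.png

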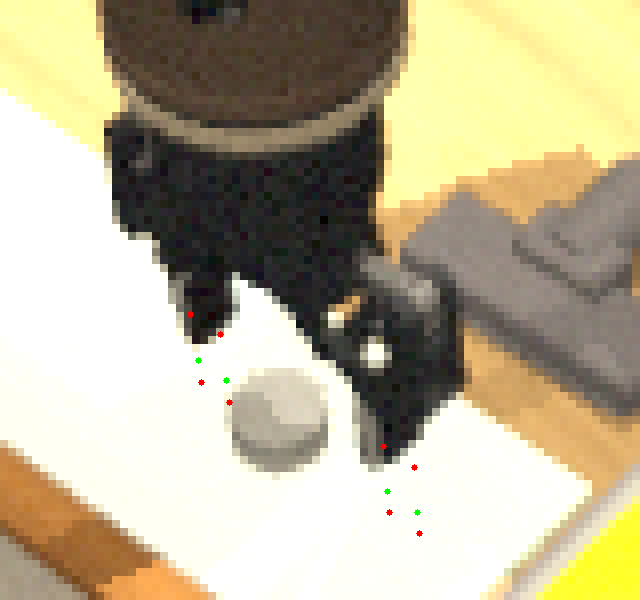

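```bash
for i in 1 2 3 4; do python3 -m inch '[[[0,0,-0.013,0,0,0],[0,0,0,0,0,0]]]' | grep -E "eef|force|clock"; done
```

```text
clock: 4.9
eef_pos: [0.5732, -0.1069, 0.142]
contact_force: [-0.4, 0.4, -0.9]
clock: 5.07
eef_pos: [0.5732, -0.1069, 0.14]
contact_force: [-0.1, -0.4, 0.1]
clock: 5.23
eef_pos: [0.5732, -0.1069, 0.1381]
contact_force: [-0.6, -0.9, 0.3]
clock: 5.4
eef_pos: [0.5732, -0.1069, 0.1362]
contact_force: [-0.2, 0.5, -0.7]
```

```bash
for i in 1 2 3 4; do python3 -m inch '[[[0,0,-0.02,0,0,0],[0,0,0,0,0,0]]]' | grep -E "eef|force|clock"; done; python3 look.py scene8 240 130
```

```text
clock: 5.57
eef_pos: [0.5731, -0.1069, 0.133]
contact_force: [-0.2, -0.4, 0.3]
clock: 5.73
eef_pos: [0.5731, -0.1069, 0.1299]
contact_force: [-1.0, -0.5, 0.4]
clock: 5.9
eef_pos: [0.5731, -0.1069, 0.1269]
contact_force: [0.4, 0.7, 0.0]
clock: 6.07
eef_pos: [0.5731, -0.1069, 0.124]
contact_force: [-0.2, -0.4, -0.2]
[ 0.57314134 -0.10689807  0.12414187]
```

View pics/scene8.png

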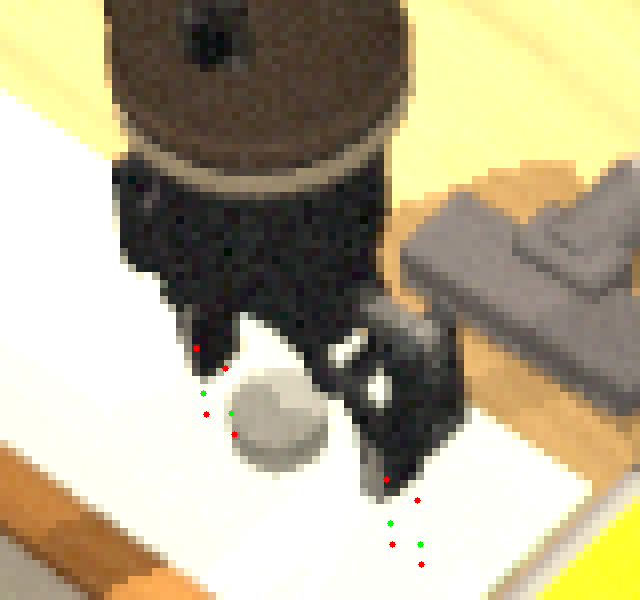

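```bash
for i in 1 2 3; do python3 -m inch '[[[0,0,-0.013,0,0,0],[0,0,0,0,0,0]]]' | grep -E "eef|force|clock"; done; python3 look.py scene9 240 130
```

```text
clock: 6.28
eef_pos: [0.5732, -0.1069, 0.1222]
contact_force: [-0.1, -0.1, 1.1]
clock: 6.45
eef_pos: [0.5732, -0.1069, 0.1203]
contact_force: [-0.2, 0.0, -0.8]
clock: 6.62
eef_pos: [0.5732, -0.1069, 0.1183]
contact_force: [-0.3, -0.4, -0.3]
[ 0.57318183 -0.10692691  0.11839336]
```

View pics/scene9.png

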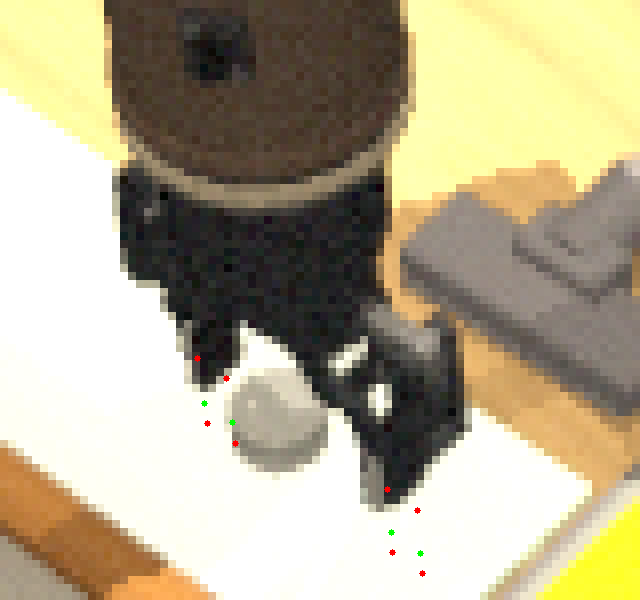

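```bash
for i in 1 2 3 4; do python3 -m inch '[[[0,0,-0.007,0,0,0],[0,0,0,0,0,0]]]' | grep -E "eef|force|clock"; done
```

```text
clock: 6.83
eef_pos: [0.5733, -0.1069, 0.1174]
contact_force: [-0.4, -0.1, -1.0]
clock: 7.0
eef_pos: [0.5733, -0.1069, 0.1164]
contact_force: [-0.0, 0.1, -0.3]
clock: 7.17
eef_pos: [0.5732, -0.1069, 0.1153]
contact_force: [0.3, -0.6, -0.3]
clock: 7.33
eef_pos: [0.5732, -0.1069, 0.1142]
contact_force: [-0.1, 0.6, 0.1]
```

```bash
python3 - <<'E'
from rig import arm
from h import *
d=arm.snapshot("scene");p=arm.sense()["eef_pos"]
X=np.array([.99,.14]);Y=np.array([-.14,.99])
v=d["frame"].max(2); m=(v<105).astype(np.uint8)
for nm,(a,b,c,e) in(("trail",(260,272,165,185)),("lead",(283,296,180,200))):
  s=m[c:e,a:b]; print(nm); print("\n".join("%d "%(c+i)+"".join("#" if q else "." for q in r) for i,r in enumerate(s)))
  r=max(np.nonzero(s.any(1))[0]); u=np.nonzero(s[r])[0].mean()+a; 
  for z in(.145,.15,.155,.16):
    q=ray(d,(u,c+r+.5),z)[:2]-p[:2]; print(u,c+r,z,(q@X).round(4),(q@Y).round(4))
E
python3 look.py scene10 240 130
```

```text
trail
165 ############
166 ############
167 .###########
168 .###########
169 .###########
170 ..##########
171 ...#######.#
172 ...#######..
173 ...#######..
174 ...#######..
175 ...#######..
176 ....######..
177 ....####....
178 .....##.....
179 ............
180 ............
181 ............
182 ............
183 ............
184 .........#..
269.0 184 0.145 0.0119 -0.0251
269.0 184 0.15 0.0143 -0.0222
269.0 184 0.155 0.0168 -0.0193
269.0 184 0.16 0.0193 -0.0164
lead
180 ###...#######
181 ###...#######
182 ####.########
183 .############
184 .############
185 ..###########
186 ..###########
187 ..##########.
188 ..#########..
189 ..########...
190 ..########...
191 ...######....
192 ...#####.....
193 ...####......
194 .............
195 .............
196 .............
197 .............
198 .............
199 .............
287.5 193 0.145 0.0015 0.0384
287.5 193 0.15 0.004 0.041
287.5 193 0.155 0.0066 0.0435
287.5 193 0.16 0.0091 0.0461
[ 0.57329926 -0.10692363  0.11435119]
```

View pics/scene10.png

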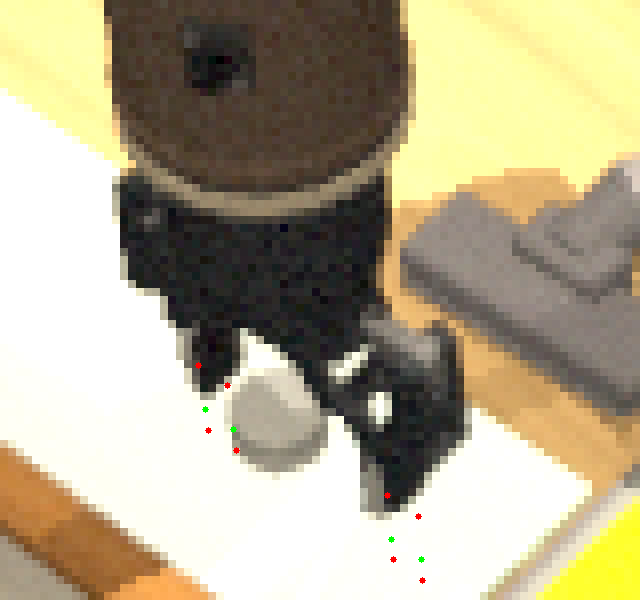

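```bash
for i in 1 2 3 4; do python3 -m inch '[[[0,0,-0.01,0,0,0],[0,0,0,0,0,0]]]' | grep -E "eef|force|clock"; done
```

```text
clock: 7.6
eef_pos: [0.5732, -0.1069, 0.1127]
contact_force: [-0.9, 0.6, -0.0]
clock: 7.77
eef_pos: [0.5732, -0.1069, 0.1111]
contact_force: [0.7, 0.3, -0.0]
clock: 7.93
eef_pos: [0.5732, -0.1069, 0.1096]
contact_force: [-0.7, -0.4, 0.3]
clock: 8.1
eef_pos: [0.5732, -0.1069, 0.1082]
contact_force: [0.4, 0.3, -0.1]
```

Run:
```python
from rig import arm
from h import *
for n,b in(("scene",(235,130,315,205)),("top",(320,140,420,215))):
    d=arm.snapshot(n);a=cv2.resize(d["frame"][b[1]:b[3],b[0]:b[2],::-1],None,fx=7,fy=7,interpolation=cv2.INTER_CUBIC);cv2.imwrite(f"pics/{n}11.png",a)
```

```text
(no output)
```

View pics/scene11.png

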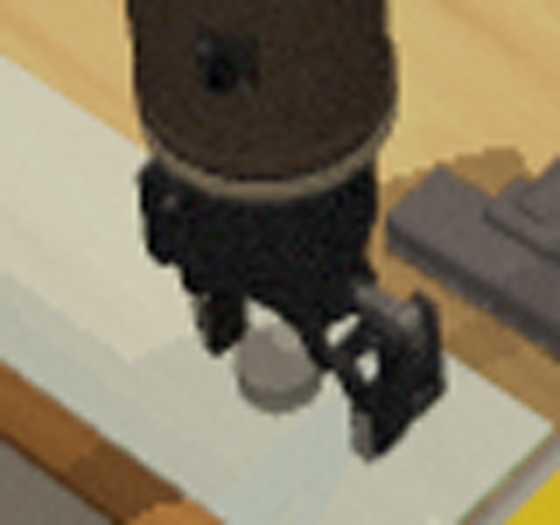

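View pics/top11.png

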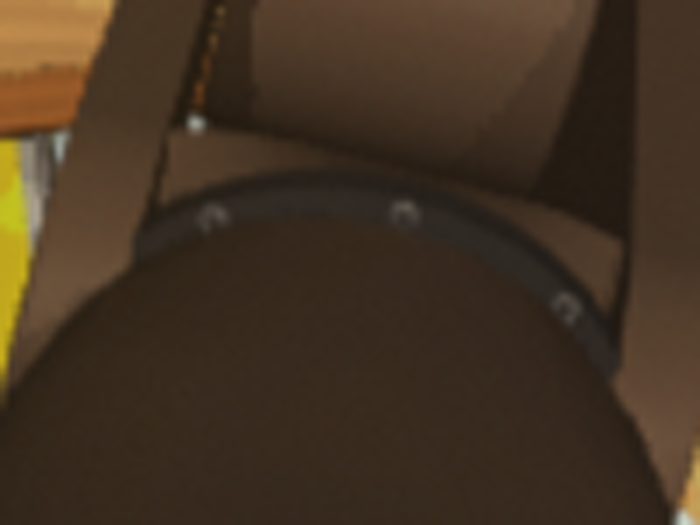

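```bash
for i in 1 2 3 4; do python3 -m inch '[[[0,0,-0.01,0,0,0],[0,0,0,0,0,0]]]' | grep -E "eef|force|clock"; done
```

```text
clock: 8.37
eef_pos: [0.5735, -0.107, 0.1071]
contact_force: [0.5, -0.2, 2.1]
clock: 8.53
eef_pos: [0.5736, -0.107, 0.1069]
contact_force: [-9.3, 1.7, 26.6]
clock: 8.7
eef_pos: [0.5737, -0.1071, 0.1068]
contact_force: [-15.1, 2.8, 51.5]
clock: 8.87
eef_pos: [0.5738, -0.1071, 0.1067]
contact_force: [-23.7, 3.4, 76.3]
```

```bash
python3 -m inch '[[[0,0,0.04,0,0,0],[0,0,0.026,0,0,0],[0,0,0,0,0,0]]]'
python3 - <<'E'
from rig import arm
from h import *
d=arm.snapshot("scene");a=cv2.resize(d["frame"][110:230,200:340,::-1],None,fx=5,fy=5,interpolation=cv2.INTER_CUBIC);cv2.imwrite(f"pics/scene12.png",a)
E
```

```text
clock: 9.12
eef_pos: [0.5738, -0.1071, 0.1131]
ee_rot: [0.464, 0.533, -0.463, 0.534]
contact_force: [0.3, -0.9, -0.2]
finger_gap: 0.079
```

View pics/scene12.png

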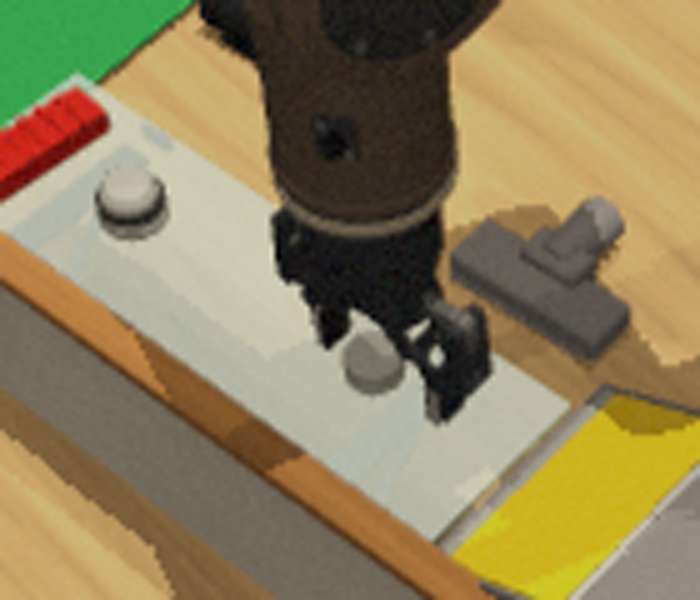

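```bash
python3 -m inch '[[[-0.0046,0.033,0,0,0,0],[-0.0046,0.033,0,0,0,0],[-0.0046,0.033,0,0,0,0],[-0.0046,0.033,0,0,0,0],[-0.0046,0.033,0,0,0,0],[-0.0046,0.033,0,0,0,0],[-0.0046,0.033,0,0,0,0],[0,0,0,0,0,0]]]'
python3 - <<'E'
from rig import arm
from h import *
d=arm.snapshot("scene");a=cv2.resize(d["frame"][110:230,220:360,::-1],None,fx=5,fy=5,interpolation=cv2.INTER_CUBIC);cv2.imwrite(f"pics/scene13.png",a)
E
```

```text
clock: 9.83
eef_pos: [0.5683, -0.0713, 0.1123]
ee_rot: [0.463, 0.534, -0.463, 0.534]
contact_force: [-0.7, -0.1, 0.0]
finger_gap: 0.0793
```

View pics/scene13.png

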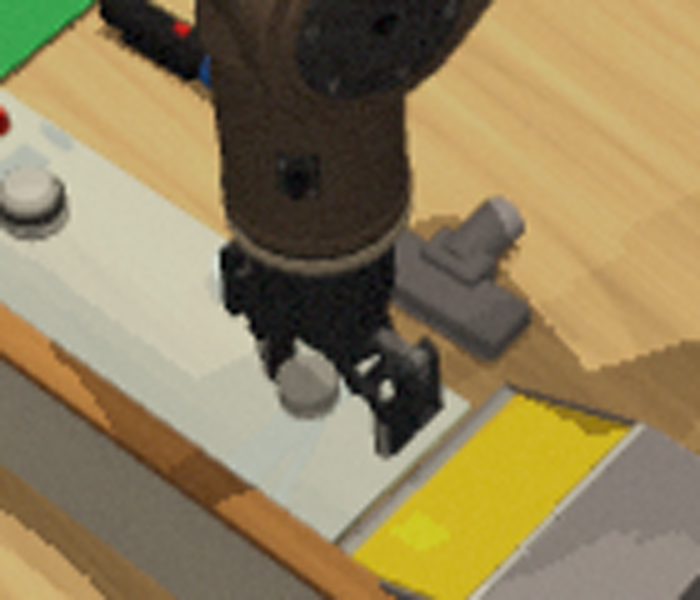

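```bash
python3 -m inch '[[[-0.0046,0.033,0,0,0,0],[-0.0046,0.033,0,0,0,0],[-0.0046,0.033,0,0,0,0],[-0.0046,0.033,0,0,0,0],[-0.0046,0.033,0,0,0,0],[-0.0046,0.033,0.002,0,0,0],[-0.0046,0.033,0.002,0,0,0],[-0.0046,0.033,0.002,0,0,0]]]'; python3 -m inch '[[[-0.0046,0.033,0,0,0,0],[-0.0046,0.033,0,0,0,0],[-0.0046,0.033,0,0,0,0],[-0.0046,0.033,0,0,0,0],[0,0,0,0,0,0]]]';python3 - <<'E'
from rig import arm
from h import *
d=arm.snapshot("scene");a=cv2.resize(d["frame"][120:240,230:370,::-1],None,fx=5,fy=5,interpolation=cv2.INTER_CUBIC);cv2.imwrite(f"pics/scene14.png",a)
E
```

```text
clock: 10.55
eef_pos: [0.5629, -0.0322, 0.1132]
ee_rot: [0.464, 0.534, -0.464, 0.534]
contact_force: [0.1, -1.7, 0.4]
finger_gap: 0.0789
clock: 10.97
eef_pos: [0.5601, -0.012, 0.1133]
ee_rot: [0.464, 0.534, -0.463, 0.534]
contact_force: [0.2, -0.4, 2.2]
finger_gap: 0.0792
```

View pics/scene14.png

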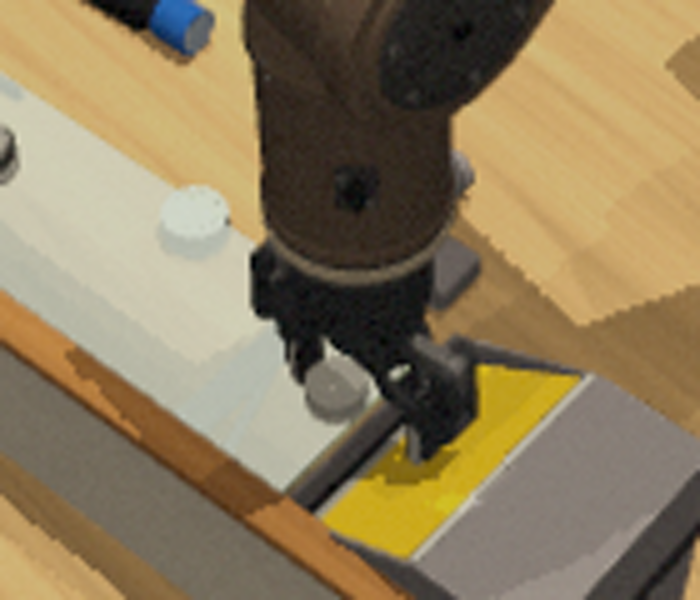

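```bash
python3 -m inch '[[[-0.0046,0.033,0,0,0,0],[-0.0046,0.033,0,0,0,0],[-0.0046,0.033,0,0,0,0],[0,0,0,0,0,0]]]';python3 - <<'E'
from rig import arm
from h import *
d=arm.snapshot("scene");a=cv2.resize(d["frame"][130:230,240:350,::-1],None,fx=6,fy=6,interpolation=cv2.INTER_CUBIC);cv2.imwrite(f"pics/scene15.png",a)
E
```

```text
clock: 11.35
eef_pos: [0.558, 0.0027, 0.1132]
ee_rot: [0.464, 0.534, -0.464, 0.534]
contact_force: [1.1, -1.0, 2.0]
finger_gap: 0.0791
```

View pics/scene15.png

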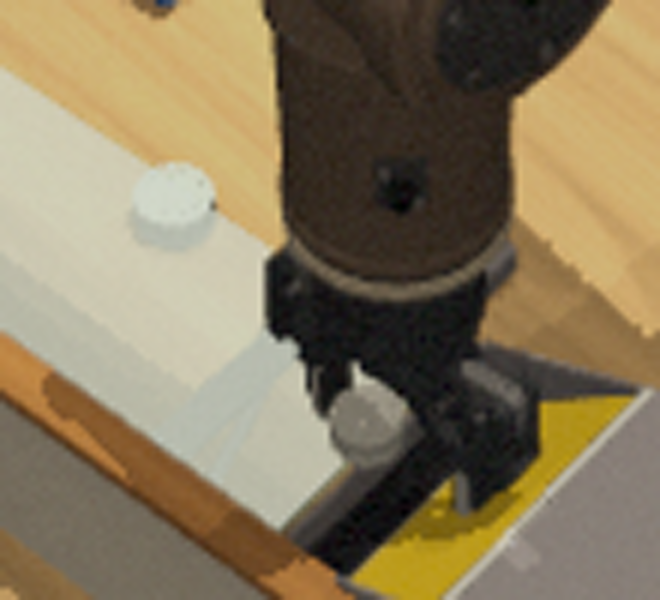

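```bash
python3 -m inch '[[[-0.0046,0.033,0,0,0,0],[-0.0046,0.033,0,0,0,0],[-0.003,0.02,0,0,0,0],[0,0,0,0,0,0]]]';cat > l2.py <<'E'
import sys
from rig import arm
from h import *
d=arm.snapshot("scene");a=cv2.resize(d["frame"][130:230,240:350,::-1],None,fx=6,fy=6,interpolation=cv2.INTER_CUBIC);cv2.imwrite(f"pics/{sys.argv[1]}.png",a)
E
python3 l2.py scene16
```

```text
clock: 11.73
eef_pos: [0.5562, 0.0154, 0.1132]
ee_rot: [0.463, 0.534, -0.464, 0.534]
contact_force: [-0.2, -3.4, 2.3]
finger_gap: 0.0789
```

View pics/scene16.png

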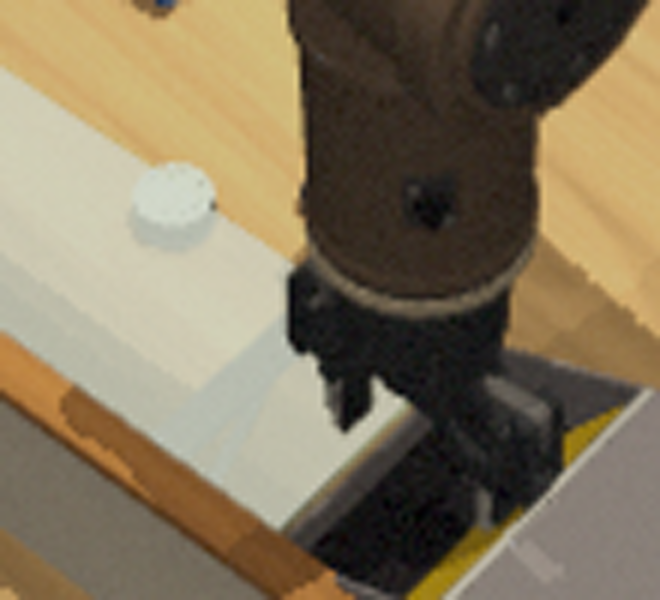

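```bash
python3 -m inch '[[[0,0,0,0,0,0],[0,0,0,0,0,0],[0,0,0,0,0,0],[0,0,0,0,0,0],[0,0,0,0,0,0],[0,0,0,0,0,0]]]'
python3 - <<'E'
from rig import arm
from h import *
d=arm.snapshot("scene");a=cv2.convertScaleAbs(d["frame"][180:235,280:345,::-1],alpha=4);cv2.imwrite("pics/s17.png",cv2.resize(a,None,fx=9,fy=9,interpolation=cv2.INTER_CUBIC))
E
```

```text
clock: 12.28
eef_pos: [0.5563, 0.0148, 0.1133]
ee_rot: [0.464, 0.534, -0.464, 0.534]
contact_force: [-1.0, -2.0, 5.2]
finger_gap: 0.0789
```

View pics/s17.png

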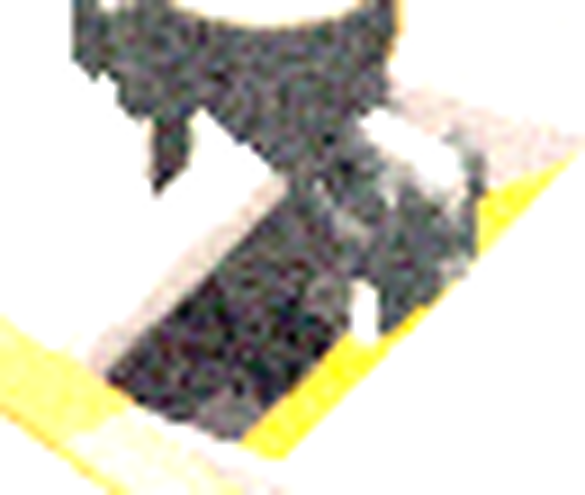

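```bash
python3 -m inch '[[[0.0046,-0.033,0,0,0,0],[0.009,-0.066,0,0,0,0],[0.009,-0.066,0,0,0,0],[0.009,-0.066,0,0,0,0],[0.009,-0.066,0,0,0,0],[0.009,-0.066,0,0,0,0],[0.009,-0.066,0,0,0,0],[0.009,-0.066,0,0,0,0]]]'
python3 -m inch '[[[0.009,-0.066,0,0,0,0],[0.005,-0.033,0,0,0,0],[0,0,0.1,0,0,0],[0,0,0.2,0,0,0],[0,0,0.2,0,0,0],[0,0,0.2,0,0,0],[0,0,0.2,0,0,0],[0,0,0,0,0,0]]]'
python3 - <<'E'
from rig import arm
from h import *
d=arm.snapshot("scene");cv2.imwrite("pics/scene18.png",cv2.resize(d["frame"][90:290,160:400,::-1],None,fx=3.3,fy=3))
E
```

```text
clock: 13.0
eef_pos: [0.5665, -0.0606, 0.1131]
ee_rot: [0.464, 0.534, -0.464, 0.534]
contact_force: [0.2, 0.2, 0.3]
finger_gap: 0.0791
clock: 13.67
eef_pos: [0.5713, -0.0749, 0.254]
ee_rot: [0.465, 0.531, -0.462, 0.536]
contact_force: [1.0, 0.3, 0.8]
finger_gap: 0.0788
```

View pics/scene18.png

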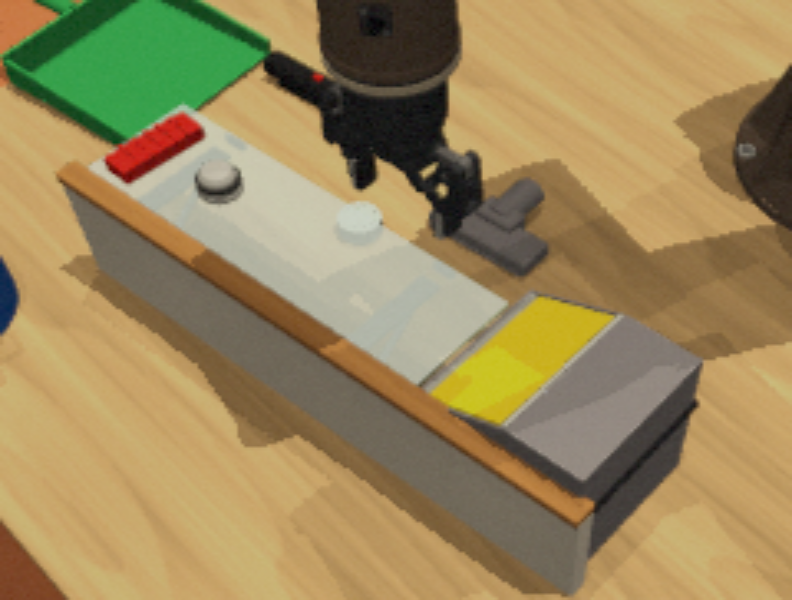

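The picture shows the glass without the tin, the flap shut at about (525,360), and the door stop, grip, nozzle and larger tin where they were. I'll let the arm settle, then hand in.

```bash
python3 -m inch '[[[0,0,0.1,0,0,0],[0,0,0,0,0,0],[0,0,0,0,0,0],[0,0,0,0,0,0]]]'
python3 - <<'E'
from rig import arm
from h import *
d=arm.snapshot("scene"); a=cv2.imread("pics/scene0.png")[:,:,::-1].copy()
# flap corners as in first look
hsv=cv2.cvtColor(d["frame"],cv2.COLOR_RGB2HSV); m=cv2.inRange(hsv,(20,150,100),(35,255,255)); k=np.zeros_like(m);k[180:245,270:360]=255
c=max(cv2.findContours(m&k,0,1)[0],key=cv2.contourArea); print(cv2.approxPolyDP(c,4,True)[:,0].tolist(), arm.sense()["contact_force"])
print(arm.job_done())
E
```

```text
clock: 14.05
eef_pos: [0.5681, -0.0742, 0.2621]
ee_rot: [0.463, 0.534, -0.464, 0.534]
contact_force: [1.0, -0.7, 0.1]
finger_gap: 0.079
[[345, 195], [323, 189], [290, 221], [311, 231]] [-1.25095915 -0.09383662 -0.06544886]
the job is handed in; nothing more can be done
None
```

The tin is in the bin and the flap has sprung shut. I handed the job in at about 14 s, against the 35 s limit.

I straddled the tin with the gripper about 79 mm open. The leading fingertip pushed the flap open while the trailing finger slid the tin along the glass. The flap was already moving before the tin reached the shelf's end. I held the flap down for about half a second after the tin dropped, then backed straight off and lifted clear.

**Last checks:**
- The tin is no longer on the glass or in the mouth. I did not see it lying inside the bin, because the well was too dark.
- The flap's corners in the image are within 1 pixel of where they were at the start.
- The door stop, grip, nozzle, torch and the larger tin look unmoved in the last picture. I did not check the jar or the brush after the move.
- The robot touches nothing, and the contact force is back to noise, about 1 N.

**What disagreed:**
- **Fingertip height:** with the gripper open, the fingertips stood about 43 mm above the reported TCP, not the 0 to 13 mm the description suggests. The images hinted at this and touching the glass confirmed it.
- **Force on the glass:** while feeling for the glass I let the steps run on. The fingertips pressed it with about 76 N vertically, about 80 N in all, before I lifted off. That is under the 120 N wrist limit, and the contact was almost certainly by the fingertips rather than the gripper body, to which the 40 N limit applies.
- **Shelf end position:** the two cameras differed by about 4 to 5 mm on it, so I used the mean and checked by eye near the edge.

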